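# Set the laminator's film selector and start it

### The arm

A 6-joint arm with a two-finger parallel gripper is mounted at the origin on a cart in front of the work surface, level with it; the furniture and walls round the work are solid. World frame = base frame: x ahead of the robot, y to its left, z up, the work surface at z = 0. Lengths are in m, angles in rad, forces in N, time in s.
With the tool pointing down it reaches from about 0.325 to 0.775 m from the base axis. Payload 5.5 kg.
Tool frame: the origin (TCP) lies on the centre line of the jaws, within the pads' length; the fingertips stand 17 mm ahead of it and the grasp point (between the pads) lies 2 mm behind it (env.nose_length is the distance from the TCP to the fingertips, in m); z points along the fingers, y is the line along which they close (so a half turn about z gives the same grasp; the last joint's range is limited). The gripper opens to 88 mm and grips with 3 to 60 N. Pads are 20 mm wide; open, the fingers measure 115 mm over their backs; the gripper's body (75 mm by 178 mm) begins 61 mm behind the grasp point.
Start: joints at [1.233, 0.091, 1.231, -0, 1.82, -0.057], TCP at [0.166, 0.577, 0.24] pointing down, gripper open.
Joint ranges: [-2.87, 2.87], [-0.86, 2.18], [0.17, 2.46], [-1.51, 4.65], [0.06, 2.69], [-2.65, 2.65]. Speed limits (rad/s): [2.57, 2.57, 3.01, 3.14, 3.14, 3.14].

### API

Orientations are given as a rotation vector (axis times angle).
In Python, from cell import env gives the robot as it stands. The module is installed in compiled form; this text tells all that it offers.
- The arm moves only by the shell command python3 -m crank 'ROWS' [FORCE]. ROWS is JSON, a list of rows, each a list of 7 numbers: the turn, a rotation vector about the tool's x, y, z in degrees, then the shift along the tool's x, y, z in m, then the opening, from 0 (shut) to 1 (fully open). A call has 1 to 5 rows; each row shifts and turns the commanded pose from where the row before left it, along the tool's axes as they then stand; what a row does not reach is not made up. A row lasts 1/12 s, in which the tool goes at most 41.7 mm and 7.16 degrees, less where a joint would pass 70% of its speed; a pose out of reach is approached as far as the arm can. A call is refused whole if a number of a shift passes 0.0417 or a number of a turn 7.16, either way. A call with a gripper value outside its range is refused whole. The fingers move at their own pace and stop on an object; FORCE is the grip in N (left out, the last holds). Time passes only in rows, so rows that do not move let the fingers close. It gives the time, the measured TCP pose, the force, the opening and the grip force at its end, in the units of the state.
- env.observe(): the state, without advancing time (a new reading comes with each control period).
- env.grab_frame(name): name is "side" or "top" or "wrist"; returns a dict with "pixels" (384x512x3 uint8, red, green, blue), "depth" (384x512 float32, m along the optical axis (not along the pixel's ray), 0 where there is no reading), "mtx" (3x3 intrinsics, pixels), "xyz" and "attitude" of the camera in the world. Camera axes: x right, y up, looking along -z (the intrinsics and any distortion apply to the point x, -y, -z); pixel columns grow to the right and rows downward; lengths in m; the calibration is good to about 2 mm. A picture is of the moment at which its call begins.
- env.sign_off(): hands the job in; it is judged then, once.
Trained networks look in a picture, given as the dict that the camera call returned (one of the last four; its "shot" number tells which), for a name from the list of things; names that differ only in an ending like _2 or _b are one class to them, and where a whole thing is asked for, a point or a joint stands for the part that bears it (a point fixed in the world has none). Each returns a list of dicts, best first, with "confidence" (0 to 1); they miss things now and then, are a little off and sometimes report something else, mostly with a low value. They report only what shows in the picture. A call takes as long as a camera call.
- env.regions_of(picture, label): "pixels" (384x512 bool, what is visible of it) and "box" ([left, top, right, bottom] in pixels, round what is visible of it).
- env.landmark_of(picture, label): "position" ([column, row] in pixels: a listed point, or the origin of a listed thing).
The state is a dict: "t": time; "joint_positions": joint angles; "joint_velocities": joint speeds; "joint_torque": joint torques, N m; "ee_pos": TCP position; "eef_rot": TCP orientation; "contact_force": force on the tool from outside, world axes, zero at the start; "torque": the same for the moment, N m; "opening": opening from 0.0 (shut) to 1.0 (fully open); "grip_force": force on a finger pad.
Only numpy, scipy, OpenCV 4.12 (cv2) and the standard library are available. Lean on these libraries where they do the work, as an engineer would, in place of code of your own. Each camera call takes 0.05 s, during which the arm holds its last target. There are 200 camera calls.

### The job

A thick board is waiting on the laminator's feed table. With a fingertip push the pointer of the film selector round, click by click, until it rests in the click of the fifth of its six bars (counted clockwise from the shortest bar, at the left), and only then press the large round start button fully down and let it come up again. Touch and push only: do not take the pointer between the fingers, do not press the small reverse button, and leave the things lying about where they are.

Things in the scene. Friction and masses are not known exactly. Their poses are not given: they have to be found in the camera images.
- laminator: white bench laminator fixed to the table, 350 mm wide (its y), 170 deep (x), 85 high; origin under its centre, x to its back, y to its left, z up. A feed table with a board on it sticks out 80 mm in front. The black control panel lies on top at the left end (y 33 to 165, x -73 to 73 mm), 86 mm above the table, and bears the selector, the two buttons and a tiny lamp.
- dial_centre (a point): point on the selector's axis at the panel's surface (x 20, y 98 mm of the laminator), axes as the laminator's. Six white radial bars lie round it, 42 to 57 mm out, 30 degrees apart, each longer than the last going clockwise seen from above: the first (shortest) 75 degrees left of the laminator's +x, the fifth 45 degrees right of it, the sixth (longest) 75 right.
- selector (a joint): selector angle, rad, growing clockwise seen from above: pointer at the first bar 0, 0.524 more per bar, fifth 2.094, sixth 2.618; stops 0.06 beyond the ends. A sprung roller clicks at each bar: pushed past halfway to the next, the pointer jumps ahead of the finger into that click; let go before, it falls back. Takes 4 to 6 N at 30 mm radius. Starts at bar 1, 2 or 3.
- pointer_tip (a point): outer end of the selector's pointer, 38 mm from the axis, 17 mm above the panel; x outward along the pointer, z up; turns with it. The pointer is an upright grey bar 10 mm thick, from 18 mm behind the axis to 38 before it, 7 to 27 mm above the panel, with a hub of 11 mm radius on the axis; below it a round skirt of 24 mm radius reaches 8 mm above the panel.
- start (a joint): travel of the start button, m: 0 up, 0.005 fully down; it springs back. Takes 1.6 N to start it and 3.6 N to hold it fully down.
- start_top (a point): centre of the top of the large round start button (26 mm across) on the panel, nearer the front and the left end (at x -50, y 135 mm of the laminator); 10 mm above the panel when up; moves with the button.
- reverse (a joint): travel of the small reverse button, m: 0 up, 0.005 down. Not to be pressed.
- reverse_top (a point): centre of the top of the small round reverse button (15 mm across), 69 mm to the right of the start button, 9 mm above the panel when up.
- pin_tin: round white tin, 60 mm across, 32 high, on top of the laminator right of the panel; origin under its centre; leave alone
- correction_reel: small white round reel with a nose, 43x58 mm, 15 high, on top of the laminator near its right end; origin under its centre; leave alone
- squeegee: orange squeegee, 72x100 mm, 11 high, lying on the table left of the laminator; origin under its centre; leave alone
- hex_key: black hex key, 92 mm long, 5 high, on the table in front of the control panel; origin under its centre; leave alone
- blade_case: small black case, 21x49 mm, 30 high, on the table by the laminator's front left corner; origin under its centre; leave alone
- yellow_tape_measure: yellow tape measure, 64x72 mm, 25 high, on the table at the left; origin under its centre; leave alone
- cork_block: cork block, 60x100 mm, 34 high, on the table at the left; origin under its centre; leave alone

How it is judged:
On the way, in this order (a step that is already met when the one before it is completed fails the run):
1. the selector stands in the click of the fifth bar (value of joint selector between 1.974 and 2.214 rad), for 0.3 s.
2. the start button is pressed fully down with the selector at the fifth bar (all of step 1 and value of joint start above 0.004 m), for 0.1 s.
At the end, for the whole second after the job is handed in: the selector rests at the fifth bar (within 0.12 rad), the start button has been pressed (4 of its 5 mm) after that and is up again, and the loose things lie within 30 mm of where they were (all of step 1 and velocity of joint selector between -0.1 and 0.1 rad/s and value of joint start below 0.001 m and distance of each of pin_tin, correction_reel, squeegee, hex_key, blade_case, yellow_tape_measure, cork_block from where it was at the start of the episode below 0.03 m); the robot touches nothing.
It fails at once if start pressed while the selector is not at the fifth bar (value of joint start above 0.003 m and not (value of joint selector between 1.974 and 2.214 rad)).
It fails at once if the reverse button is pressed (value of joint reverse above 0.0025 m).
It fails at once if the pointer is taken between the fingers (contact force between the fingers and selector above 0.3 N and y of the grasp point in the frame of pointer_tip between -0.005 and 0.005 m and x of the grasp point in the frame of pointer_tip between -0.062 and 0.01 m and z of the grasp point in the frame of pointer_tip below 0.025 m).
It fails at once if a loose thing is lifted or shifted by more than 30 mm (distance of any of pin_tin, correction_reel, squeegee, hex_key, blade_case, yellow_tape_measure, cork_block from where it was at the start of the episode above 0.03 m).
It also fails if it takes over 54 s, if anything falls off the work surface, if the arm or the gripper's body presses on something with over 40 N, if the wrist force passes 120 N, or if a joint passes its speed limit or range.

## Working session

There is one attempt and no reset: what is moved stays moved. The work goes in short steps, Python scripts to look and compute and a shell command to move; the robot and the scene stay as the last step left them, time stands still between calls to the robot, and variables do not carry over. Pictures are saved under pics/ and viewed, at most 10 in all, crops included, and the job is handed in when it is done.

```bash
mkdir -p pics; cat > h.py <<'E'
import numpy as np, cv2
from scipy.spatial.transform import Rotation as R
from cell import env
def rot(a):
    a=np.array(a,float)
    return a if a.shape==(3,3) else (R.from_rotvec(a) if a.size==3 else R.from_quat(a)).as_matrix()
def ray(p,uv):
    K=p["mtx"];d=np.array([(uv[0]-K[0][2])/K[0][0],-(uv[1]-K[1][2])/K[1][1],-1.0])
    return np.array(p["xyz"]),rot(p["attitude"])@d
def at_z(p,uv,z):
    o,d=ray(p,uv);return o+d*(z-o[2])/d[2]
def at_depth(p,uv):
    o,d=ray(p,uv);u,v=int(round(uv[0])),int(round(uv[1]));w=p["depth"][max(v-1,0):v+2,max(u-1,0):u+2];w=w[w>0]
    return o+d*np.median(w) if w.size else None
def save(p,n):cv2.imwrite(f"pics/{n}.png",p["pixels"][:,:,::-1])
E
python3 - <<'E'
from h import *
np.set_printoptions(precision=4,suppress=True)
print(env.observe(), env.nose_length)
for n in ("top","side"):
    p=env.grab_frame(n);save(p,n+"0");print(n,p["xyz"],p["attitude"],p["mtx"],[k for k in p])
    for l in ("laminator","dial_centre","pointer_tip","start_top","reverse_top","blade_case","hex_key","pin_tin"):
        for r in env.landmark_of(p,l)[:1]:
            print(l,np.array(r["position"]),r["confidence"],at_depth(p,r["position"]),at_z(p,r["position"],{"laminator":0,"dial_centre":.086,"pointer_tip":.103,"start_top":.096,"reverse_top":.095}.get(l,0)))
E
```

```text
{'t': 0.0, 'joint_positions': array([ 1.2333,  0.0918,  1.2319, -0.    ,  1.8198, -0.0567]), 'joint_velocities': array([ 0.0004,  0.0003, -0.0005,  0.0002, -0.0007, -0.    ]), 'joint_torque': array([  0.0029, -44.6453, -40.6451,   0.07  ,   0.0294,  -0.0001]), 'ee_pos': array([0.1662, 0.5762, 0.2385]), 'eef_rot': array([-0.4396, -3.1103,  0.0029]), 'contact_force': array([-0.7059, -0.3729,  0.5863]), 'torque': array([-0.0191,  0.0103,  0.0269]), 'grip_force': 0.0, 'opening': 1.00191389451312} 0.017
top [0.4207 0.0785 1.0998] [ 0.072  -0.0534 -1.5881] [[399.6671   0.     256.5997]
 [  0.     399.6671 191.2742]
 [  0.       0.       1.    ]] ['pixels', 'depth', 'mtx', 'xyz', 'attitude', 'shot']
laminator [299.1 167.1] 0.87 [ 0.562  -0.0201  0.0832] [ 0.5736 -0.0281  0.    ]
dial_centre [253.3 152. ] 0.74 [0.603  0.0965 0.0854] [0.6029 0.0965 0.086 ]
pointer_tip [253.1 154.1] 0.82 [0.5976 0.0971 0.0854] [0.5945 0.0968 0.103 ]
start_top [255.4 196.7] 0.51 [0.4874 0.093  0.0944] [0.4873 0.093  0.096 ]
reverse_top [284.8 192.3] 0.38 [0.4977 0.0182 0.0868] [0.4971 0.0187 0.095 ]
blade_case 
[... 257 characters left out ...]
14 -0.0964 -0.1659] [[487.5515   0.     259.69  ]
 [  0.     487.5515 190.2757]
 [  0.       0.       1.    ]] ['pixels', 'depth', 'mtx', 'xyz', 'attitude', 'shot']
laminator [298.5 237.2] 0.73 [ 0.5477 -0.1249  0.0857] [ 0.5821 -0.0044  0.    ]
dial_centre [285.1 194.2] 0.71 [0.5596 0.054  0.0915] [0.5619 0.0634 0.086 ]
pointer_tip [294.7 181.6] 0.56 [0.593  0.0916 0.1037] [0.5933 0.093  0.103 ]
start_top [253.4 191.8] 0.51 [0.4848 0.0801 0.0916] [0.4835 0.0723 0.096 ]
reverse_top [265.  200.2] 0.53 [0.5043 0.0296 0.0942] [0.5041 0.0283 0.095 ]
blade_case [218.  212.2] 0.81 [0.3998 0.146  0.0018] [0.4   0.149 0.   ]
hex_key [217.2 228.3] 0.38 [ 0.3898  0.0749 -0.0021] [0.3896 0.0718 0.    ]
```

```bash
python3 - <<'E'
import cv2
a=cv2.imread("pics/top0.png");cv2.imwrite("pics/top0c.png",cv2.resize(a[110:250,190:350],None,fx=5,fy=4.28*5/4.28*0.857 if 0 else 4.2,interpolation=cv2.INTER_CUBIC)[:, :800])
E
```

```text
(no output)
```

View pics/top0c.png

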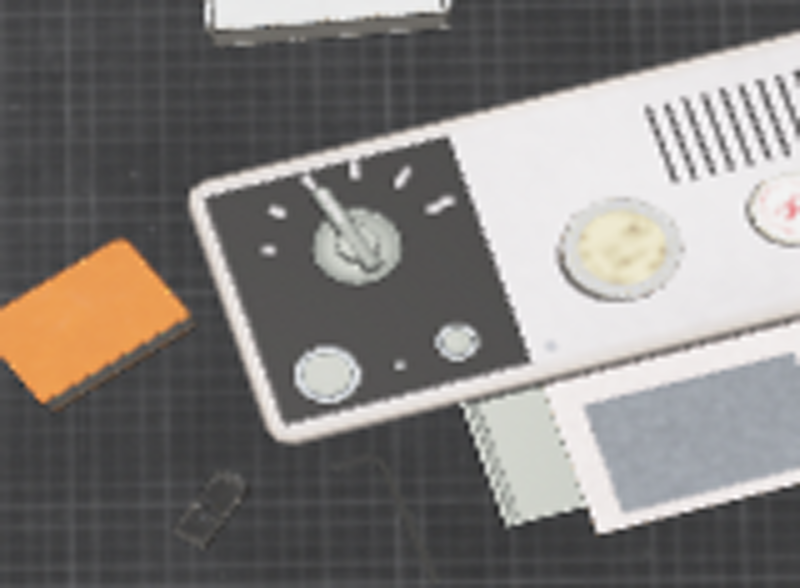

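View pics/top0.png

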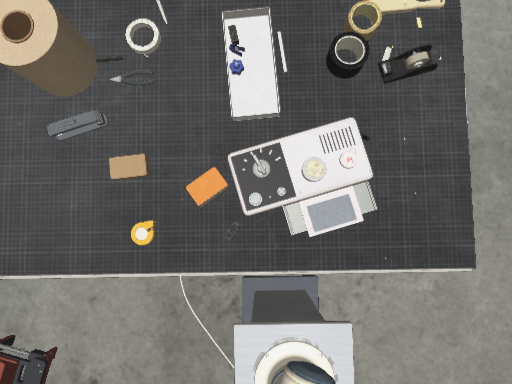

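```bash
cat >> h.py <<'E'
from scipy.optimize import least_squares
def fit(p,obs,x0):
    # obs: list (uv,(x,y,z) laminator); solve laminator x,y,yaw
    w=[(at_z(p,uv,m[2])[:2],m) for uv,m in obs]
    f=lambda q:np.concatenate([q[:2]+R.from_euler('z',q[2]).as_matrix()[:2,:2]@np.array(m[:2])-a for a,m in w])
    r=least_squares(f,x0,loss='soft_l1',f_scale=.003);return r.x,r.fun.reshape(-1,2)*1000
E
python3 - <<'E'
from h import *
np.set_printoptions(precision=4,suppress=True)
p=env.grab_frame("top")
c=lambda u,v:(190+(u+.5)/5-.5,110+(v+.5)/4.2-.5)
obs=[(c(205,197),(.073,.165,.086)),(c(450,137),(.073,.033,.086)),(c(530,360),(-.073,.033,.086)),(c(285,425),(-.073,.165,.086)),(c(327,372),(-.05,.135,.096)),(c(457,340),(-.05,.066,.095))]
q,e=fit(p,obs,[.55,0,.27]);print(q,np.degrees(q[2]));print(e)
M=R.from_euler('z',q[2]).as_matrix()
for n,m in dict(dial=(.02,.098,.086),start=(-.05,.135,.096),rev=(-.05,.066,.095)).items(): print(n,np.r_[q[:2],0]+M@m)
for k in range(6):
    b=q[2]+np.radians(75-30*k);print(k+1,np.degrees(b),(np.r_[q[:2],0]+M@(.02,.098,.086))[:2]+.038*np.array([np.cos(b),np.sin(b)]))
print("tip",at_z(p,c(308,180),.113))
for l in("start","reverse","selector"):
    for r in env.regions_of(p,l)[:2]:
        v,u=np.nonzero(r["pixels"]);print(l,r["confidence"],u.mean(),v.mean(),at_z(p,(u.mean(),v.mean()),.096))
E
```

```text
[ 0.5672 -0.0226  0.272 ] 15.587028662410674
[[ 0.834   1.0394]
 [ 1.7394  0.289 ]
 [-1.4898 -1.3836]
 [ 0.0612  0.6676]
 [-0.7563 -0.0365]
 [-0.3034 -0.6427]]
dial [0.5601 0.0772 0.086 ]
start [0.4828 0.094  0.096 ]
rev [0.5013 0.0276 0.095 ]
1 90.58702866241067 [0.5598 0.1152]
2 60.587028662410674 [0.5788 0.1103]
3 30.587028662410674 [0.5929 0.0965]
4 0.587028662410675 [0.5981 0.0776]
5 -29.412971337589322 [0.5932 0.0585]
6 -59.412971337589326 [0.5795 0.0445]
tip [0.597  0.1013 0.113 ]
start 0.62 254.78205128205127 198.57692307692307 [0.4826 0.0946 0.096 ]
reverse 0.56 260.4662379421222 167.5305466237942 [0.561  0.0789 0.096 ]
selector 0.85 259.958041958042 167.41958041958043 [0.5613 0.0801 0.096 ]
```

The top picture shows the pointer at bar 3 (hub near pixel 262,169; tip near 251,152). Bar 5 is at about (270,152), start at (255,199), reverse at (281,191). The laminator fit agrees to under 2 mm, so I'll approach high with the fingers shut.

```bash
for i in 1; do python3 -m crank '[[0,0,0,-0.034,-0.0215,0,0],[0,0,0,-0.034,-0.0215,0,0],[0,0,0,-0.034,-0.0215,0,0],[0,0,0,-0.034,-0.0215,0,0],[0,0,0,-0.034,-0.0215,0,0]]' 20; done
python3 -m crank '[[0,0,0,-0.034,-0.0215,0,0],[0,0,0,-0.034,-0.0215,0,0],[0,0,0,-0.034,-0.0215,0,0],[0,0,0,-0.034,-0.0215,0,0],[0,0,0,-0.034,-0.0215,0,0]]'
python3 -m crank '[[0,0,0,-0.034,-0.0215,0,0],[0,0,0,-0.034,-0.0215,0,0],[0,0,0,-0.034,-0.0215,0,0],[0,0,0,-0.02,-0.02,0,0],[0,0,0,0,0,0,0]]'
python3 - <<'E'
from h import *
np.set_printoptions(precision=4,suppress=True)
o=env.observe();print(o["t"],o["ee_pos"],rot(o["eef_rot"]),o["opening"])
p=env.grab_frame("wrist");save(p,"w1");print(p["xyz"])
D=np.array([.5601,.0772,.086])
Ri=rot(p["attitude"]).T
def proj(X):
    c=Ri@(np.array(X)-p["xyz"]);K=p["mtx"];return np.array([K[0][2]+K[0][0]*c[0]/-c[2],K[1][2]+K[1][1]*-c[1]/-c[2]])
print("dial",proj(D),"start",proj([.4828,.094,.096]),"rev",proj([.5013,.0276,.095]))
for l in("dial_centre","pointer_tip","start_top","reverse_top"):
    for r in env.landmark_of(p,l)[:1]:
        z={"dial_centre":.086,"pointer_tip":.103,"start_top":.096,"reverse_top":.095}[l];print(l,r["position"],r["confidence"],at_z(p,r["position"],z),at_depth(p,r["position"]))
E
```

```text
t: 1.52
ee_pos: [0.3006, 0.4246, 0.2397]
eef_rot: [0.439, 3.111, 0.0]
contact_force: [-0.7, 0.5, 0.8]
opening: 0.658
grip_force: 0.0
t: 1.93
ee_pos: [0.4343, 0.274, 0.2399]
eef_rot: [0.439, 3.11, 0.001]
contact_force: [0.2, 0.1, 0.0]
opening: 0.279
grip_force: 0.0
t: 2.35
ee_pos: [0.5294, 0.1562, 0.2389]
eef_rot: [0.449, 3.109, -0.003]
contact_force: [-0.8, -0.3, -0.4]
opening: 0.003
grip_force: 0.0
2.35 [0.5294 0.1562 0.2389] [[-0.9592  0.2827 -0.0003]
 [ 0.2827  0.9592 -0.0022]
 [-0.0003 -0.0022 -1.    ]] 0.0032260546416048174
[0.4487 0.1803 0.3831]
dial [189.4447 229.806 ] start [175.9113 156.6617] rev [118.7447 193.5513]
dial_centre [191.7, 229.6] 0.78 [0.5605 0.0795 0.086 ] [0.5537 0.0857 0.1042]
pointer_tip [215.9, 260.0] 0.93 [0.5926 0.0974 0.103 ] [0.5891 0.0994 0.1099]
start_top [176.4, 158.6] 0.56 [0.4846 0.0938 0.096 ] [0.4848 0.0935 0.095 ]
reverse_top [120.8, 195.2] 0.69 [0.5034 0.0288 0.095 ] [0.5035 0.0286 0.0946]
```

View pics/w1.png

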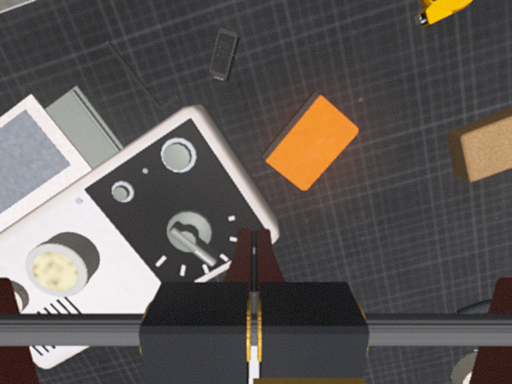

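```bash
python3 -m crank '[[0,0,0,-0.0272,-0.0092,0,0],[0,0,0,-0.0272,-0.0092,0,0],[0,0,0,0,0,0.035,0],[0,0,0,0,0,0.035,0],[0,0,0,0,0,0.03,0]]'; python3 -m crank '[[0,0,0,0,0,0.02,0],[0,0,0,0,0,0,0],[0,0,0,0,0,0,0]]'
```

```text
t: 3.02
ee_pos: [0.574, 0.1292, 0.1382]
eef_rot: [0.437, 3.111, 0.001]
contact_force: [-0.5, 0.8, -0.6]
opening: 0.006
grip_force: 0.0
t: 3.27
ee_pos: [0.5733, 0.1291, 0.119]
eef_rot: [-0.436, -3.109, 0.001]
contact_force: [0.8, -0.4, 0.7]
opening: 0.004
grip_force: 0.0
```

```bash
python3 -m crank '[[0,0,0,-0.0042,-0.0061,0,0],[0,0,0,-0.0042,-0.0061,0,0],[0,0,0,-0.0021,-0.003,0,0],[0,0,0,-0.0021,-0.003,0,0],[0,0,0,0,0,0,0]]';  python3 - <<'E'
from h import *
for n in("wrist","top"):
    p=env.grab_frame(n);save(p,n+"2")
    for r in env.landmark_of(p,"pointer_tip")[:2]:
        X=at_z(p,r["position"],.103);d=X[:2]-(.5603,.0782);print(n,r["position"],r["confidence"],X,np.degrees(np.arctan2(d[1],d[0])),np.hypot(*d))
E
```

```text
t: 3.68
ee_pos: [0.5823, 0.1065, 0.1212]
eef_rot: [0.44, 3.108, 0.002]
contact_force: [-0.3, 2.1, 0.9]
opening: 0.009
grip_force: 0.9
wrist [237.1, 269.5] 0.77 [0.59480012 0.09275167 0.103     ] 22.869334946648586 0.037443414189471405
```

```bash
cat > look.py <<'E'
from h import *
o=env.observe();print(o["ee_pos"],o["contact_force"])
p=env.grab_frame("wrist")
for r in env.landmark_of(p,"pointer_tip")[:1]:
    X=at_z(p,r["position"],.103);d=X[:2]-(.5603,.0782);print(r["position"],r["confidence"],X,np.degrees(np.arctan2(d[1],d[0])),np.hypot(*d))
E
python3 -m crank '[[0,0,0,-0.0021,-0.0036,0,0],[0,0,0,0,0,0,0],[0,0,0,0,0,0,0]]'; python3 look.py
```

```text
t: 4.13
ee_pos: [0.5823, 0.1023, 0.1192]
eef_rot: [-0.44, -3.11, 0.002]
contact_force: [-0.3, -0.6, 0.0]
opening: 0.005
grip_force: 0.0
[0.58229599 0.10232399 0.11924413] [-0.25425297 -0.61581823  0.03970555]
[116.1, 212.5] 0.75 [0.54096204 0.03535462 0.103     ] -114.29169576582066 0.047007267368652725
```

```bash
python3 -m crank '[[0,0,0,-0.003,-0.0037,0,0],[0,0,0,-0.0034,-0.0037,0,0],[0,0,0,0,0,0,0],[0,0,0,0,0,0,0]]'; python3 look.py
```

```text
t: 4.57
ee_pos: [0.5865, 0.094, 0.1195]
eef_rot: [-0.44, -3.11, -0.001]
contact_force: [-0.0, 1.2, -1.2]
opening: 0.006
grip_force: 0.8
[0.58649537 0.09399569 0.11952738] [-0.02957478  1.19610599 -1.1607588 ]
[232.2, 270.8] 0.74 [0.5979567  0.07756743 0.103     ] -0.9623860873956707 0.03766201389812738
```

```bash
python3 -m crank '[[0,0,0,-0.0016,-0.0026,0,0],[0,0,0,0,0,0,0],[0,0,0,0,0,0,0]]'; python3 look.py
```

```text
t: 4.92
ee_pos: [0.5872, 0.0912, 0.1195]
eef_rot: [-0.439, -3.11, -0.0]
contact_force: [-1.8, 3.0, -0.3]
opening: 0.005
grip_force: 1.2
[0.58717212 0.09118725 0.11948891] [-1.80068071  2.98840244 -0.27100347]
[231.7, 271.4] 0.68 [0.59891317 0.0743923  0.103     ] -5.631816112569576 0.03880045888345887
```

```bash
python3 -m crank '[[0,0,0,-0.0008,-0.0015,0,0],[0,0,0,0,0,0,0],[0,0,0,0,0,0,0]]'; python3 look.py
```

```text
t: 5.27
ee_pos: [0.5878, 0.0892, 0.1196]
eef_rot: [0.44, 3.11, -0.0]
contact_force: [-1.9, 2.1, -0.8]
opening: 0.005
grip_force: 0.8
[0.58783896 0.08921275 0.1196129 ] [-1.91010735  2.13483535 -0.7556225 ]
```

```bash
python3 -m crank '[[0,0,0,-0.0008,-0.0018,0,0],[0,0,0,0,0,0,0],[0,0,0,0,0,0,0]]'; python3 look.py
```

```text
t: 5.62
ee_pos: [0.5882, 0.0871, 0.1198]
eef_rot: [0.44, 3.11, -0.001]
contact_force: [-0.7, 0.2, -0.8]
opening: 0.003
grip_force: 0.3
[0.58821558 0.08711185 0.11979837] [-0.66481127  0.15608332 -0.82207328]
[230.0, 268.3] 0.82 [0.59790135 0.06982348 0.103     ] -12.558809571506275 0.03852307775524376
```

```bash
python3 -m crank '[[0,0,0,-0.0006,-0.0013,0,0],[0,0,0,0,0,0,0],[0,0,0,0,0,0,0]]'; python3 look.py
```

```text
t: 5.97
ee_pos: [0.5883, 0.0858, 0.1198]
eef_rot: [0.44, 3.11, -0.0]
contact_force: [-1.1, 1.3, -0.2]
opening: 0.007
grip_force: 0.1
[0.58831816 0.08584899 0.11976716] [-1.06635273  1.28319503 -0.18301098]
[230.1, 268.2] 0.58 [0.597947   0.06867126 0.103     ] -14.203695792599815 0.03883418088549314
```

```bash
python3 -m crank '[[0,0,0,-0.0006,-0.0013,0,0],[0,0,0,0,0,0,0],[0,0,0,0,0,0,0]]'; python3 - <<'E'
from h import *
exec(open("look.py").read());save(p,"w5")
E
```

```text
t: 6.32
ee_pos: [0.5885, 0.0845, 0.1196]
eef_rot: [0.44, 3.11, -0.0]
contact_force: [-0.1, -0.3, 0.6]
opening: 0.003
grip_force: 0.0
[0.58847337 0.08447196 0.11963388] [-0.05296731 -0.32753279  0.6321872 ]
[229.9, 266.6] 0.75 [0.59699553 0.06753126 0.103     ] -16.21108747362373 0.03821497223784125
```

View pics/w5.png

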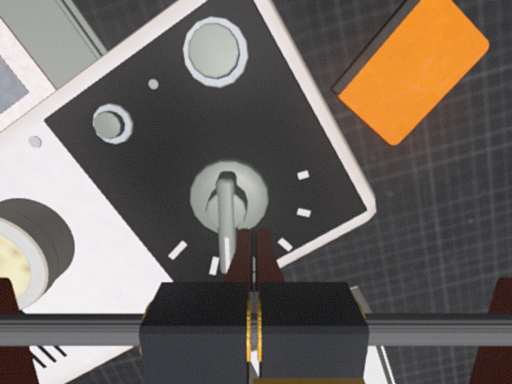

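The wrist picture shows the pointer's tip at (227,270), just short of bar 5 at (214,265) and near the ridge. Nudge on.

```bash
python3 -m crank '[[0,0,0,-0.0006,-0.0014,0,0],[0,0,0,0,0,0,0],[0,0,0,0,0,0,0]]'; python3 look.py
```

```text
t: 6.67
ee_pos: [0.5886, 0.083, 0.1196]
eef_rot: [0.44, 3.111, -0.0]
contact_force: [0.5, -0.5, 0.3]
opening: 0.005
grip_force: 0.0
[0.58862426 0.08302946 0.11962662] [ 0.53957493 -0.51080508  0.29907648]
[220.4, 265.6] 0.77 [0.59494439 0.06096782 0.103     ] -26.44583441183572 0.03869343256584046
```

```bash
python3 -m crank '[[0,0,0,0,0.01,0,0],[0,0,0,0,0.005,-0.02,0],[0,0,0,0,0,-0.035,0],[0,0,0,0,0,-0.025,0],[0,0,0,0,0,0,0]]'; python3 - <<'E'
from h import *
exec(open("look.py").read());save(p,"w6")
r=env.landmark_of(p,"dial_centre")[0];print(r,at_z(p,r["position"],.086))
r=env.landmark_of(p,"start_top");print(r[:1],[at_z(p,s["position"],.096) for s in r[:1]])
t=env.grab_frame("top")
for s in env.landmark_of(t,"pointer_tip")[:1]:print("top",s,at_z(t,s["position"],.103))
E
```

```text
t: 7.18
ee_pos: [0.5948, 0.0986, 0.2068]
eef_rot: [0.437, 3.101, 0.004]
contact_force: [0.3, 0.1, 2.2]
opening: 0.001
grip_force: 0.0
[0.59483273 0.0986479  0.20684749] [0.30204886 0.14041406 2.21258129]
[205.8, 207.5] 0.69 [0.59294702 0.05743908 0.103     ] -32.453136018220064 0.03868906258739706
{'position': [219.3, 157.9], 'confidence': 0.92} [0.55848888 0.0788217  0.086     ]
[{'position': [205.7, 60.2], 'confidence': 0.63}] [array([0.48294701, 0.09367227, 0.096     ])]
top {'position': [266.8, 152.2], 'confidence': 0.85} [0.59868092 0.06217641 0.103     ]
```

View pics/w6.png

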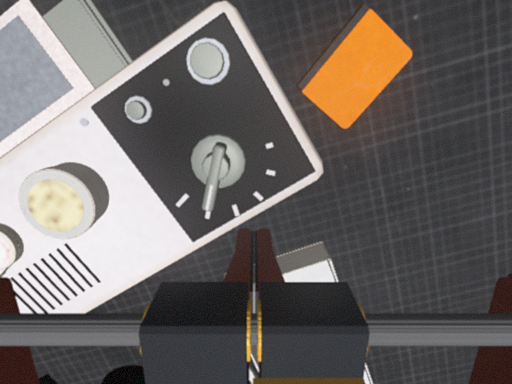

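The picture shows the pointer over bar 5, with its tip at (208,210), bar 6 free at (182,200) and bars 1–4 free to the right. Next is the start button.

```bash
python3 -m crank '[[0,0,0,0.0352,-0.012,0,0],[0,0,0,0.0352,-0.012,0,0],[0,0,0,0.0351,-0.0119,0,0],[0,0,0,0,0,0,0],[0,0,0,0,0,0,0]]'; python3 -m crank '[[0,0,0,0,0,0.035,0],[0,0,0,0,0,0.03,0],[0,0,0,0,0,0.015,0],[0,0,0,0,0,0,0],[0,0,0,0,0,0,0]]'
```

```text
t: 7.9
ee_pos: [0.4799, 0.0923, 0.1988]
eef_rot: [-0.439, -3.11, 0.0]
contact_force: [-0.5, 0.4, -0.0]
opening: 0.003
grip_force: 0.0
t: 8.32
ee_pos: [0.4816, 0.0922, 0.1187]
eef_rot: [-0.44, -3.108, 0.001]
contact_force: [-0.2, -0.0, 0.7]
opening: 0.004
grip_force: 0.0
```

```bash
python3 -m crank '[[0,0,0,-0.001,0.001,0.003,0],[0,0,0,0,0,0.003,0],[0,0,0,0,0,0.002,0],[0,0,0,0,0,0,0],[0,0,0,0,0,0,0]]'; python3 -m crank '[[0,0,0,0,0,0.002,0],[0,0,0,0,0,0,0],[0,0,0,0,0,0,0]]'
```

```text
t: 8.73
ee_pos: [0.4834, 0.0931, 0.1126]
eef_rot: [0.439, 3.109, 0.001]
contact_force: [1.2, 1.5, 1.3]
opening: 0.008
grip_force: 0.8
t: 8.98
ee_pos: [0.4831, 0.093, 0.1102]
eef_rot: [0.439, 3.109, 0.001]
contact_force: [2.7, -0.6, 3.0]
opening: 0.007
grip_force: 1.3
```

```bash
python3 -m crank '[[0,0,0,0,0,0.002,0],[0,0,0,0,0,0,0],[0,0,0,0,0,0,0]]'; python3 -m crank '[[0,0,0,0,0,0.0015,0],[0,0,0,0,0,0,0],[0,0,0,0,0,0,0]]'
```

```text
t: 9.23
ee_pos: [0.4831, 0.093, 0.1083]
eef_rot: [0.439, 3.109, 0.001]
contact_force: [2.1, -0.1, 4.1]
opening: 0.008
grip_force: 2.6
t: 9.48
ee_pos: [0.4832, 0.0931, 0.1082]
eef_rot: [0.439, 3.108, 0.001]
contact_force: [-0.7, -0.1, 11.3]
opening: 0.002
grip_force: 5.7
```

The button is on its stop: 11 N and no further travel. Now release it and check.

```bash
python3 -m crank '[[0,0,0,0,0,0,0],[0,0,0,0,0,-0.01,0],[0,0,0,0,0,-0.03,0],[0,0,0,0,0,-0.04,0],[0,0,0,0,0,-0.02,0]]'; python3 -m crank '[[0,0,0,0,0.04,0,0],[0,0,0,0,0.04,0,0],[0,0,0,0,0.04,0,0],[0,0,0,0,0,0,0],[0,0,0,0,0,0,0]]'; python3 - <<'E'
from h import *
exec(open("look.py").read());save(p,"w7")
t=env.grab_frame("top")
for s in env.landmark_of(t,"pointer_tip")[:1]:print("top",s)
for l in("start_top","start_top"):
    for s in env.landmark_of(p,l)[:1]:print(s,at_depth(p,s["position"]))
E
```

```text
t: 9.9
ee_pos: [0.4825, 0.093, 0.2096]
eef_rot: [0.439, 3.109, 0.0]
contact_force: [0.6, 0.6, 0.7]
opening: 0.003
grip_force: 0.0
t: 10.32
ee_pos: [0.5152, 0.2097, 0.2043]
eef_rot: [-0.434, -3.108, 0.003]
contact_force: [0.2, -0.6, -0.3]
opening: 0.006
grip_force: 0.0
[0.51522426 0.20969806 0.20431286] [ 0.24232634 -0.56100582 -0.32116405]
[126.1, 315.5] 0.9 [0.59369651 0.06196576 0.103     ] -25.924663765760013 0.03713324205862028
top {'position': [265.1, 154.1], 'confidence': 0.83}
{'position': [114.6, 196.8], 'confidence': 0.81} [0.48314638 0.09459646 0.09495878]
{'position': [114.6, 196.8], 'confidence': 0.81} [0.48314638 0.09459646 0.09495878]
```

View pics/w7.png

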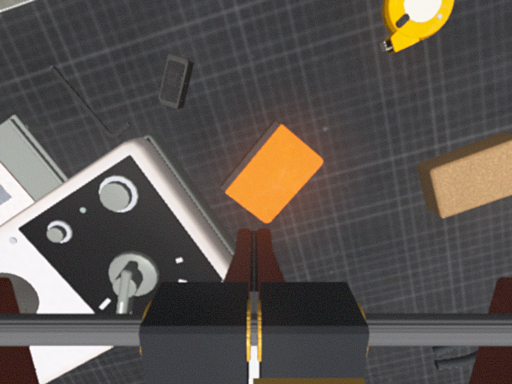

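The pointer is still at bar 5 (tip near (126,315)). Start is up, with its top at z 0.095 m (pixel 115,197). The loose things around the panel have not moved, and the arm is clear.

```bash
python3 -c "
from cell import env
print(env.sign_off())"
```

```text
the job is handed in; nothing more can be done
None
```

I pushed the selector from bar 3 to bar 5, then pressed start fully down to its stop and let it come back up, and handed the job in at about 10 s; no verdict was returned.

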